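Fold out the wall hook and hang the drilling gauge

TASK

Fold the steel hook on the upright board down and out until it stands fully out against its stop, then take the drilling gauge out of its wooden block and hang it by its hole on the hook. Lower the gauge gently until the hook carries its weight before you let go, use no hard force on the hook or stand, and leave the other things on the bench where they are.

Things in the scene. Friction and masses are not known exactly. Their poses are not given: they have to be found in the camera images.
- stand: Fixed wooden hook stand. Plywood board 120 mm wide (y), 18 mm thick, top edge 205 mm above the bench, on a foot 150x150x18 mm. Origin on the bench at the middle of the board's front face: board x 0 to 18 mm, foot x -40 to 110 mm. -x points out of the front face, z up. Mid-width (y = 0) a steel hinge block on a slotted strip carries the folding hook.
- hinge_nominal (a point): Point fixed on the stand, 13 mm in front of the board's face, 130 mm above the bench, y = 0; same axes as the stand. The hook's level hinge axis (along y) passes straight above or below it: the hinge block is set up to 9 mm higher or lower each time and that height is NOT measured; see or feel it.
- hook_lip_nominal (a point): Where the lip's top would be with the hook out and the hinge axis at nominal height (112 mm in front of the axis towards -x, 13 mm above it); fixed on the stand, does not follow the hook. Hook out: level bar 14 mm wide (y), 6 mm thick, its top 3 mm above the axis; the end, 109 to 115 mm out, turns up as a lip 10 mm above the bar. Really up to 9 mm higher or lower.
- hook (a joint): Hook angle: 0 = folded upright flat along the board, end 115 mm above the hinge axis, past the board's top, lip pointing back over the board; 1.571 = fully out, level, on its rigid stop. Swings outward and down. Hinge friction (0.2 N m, 2 N at the tip) keeps it where left; an upward knock folds it. Starts at 0 to 0.25.
- gauge: Loose steel drilling gauge, 0.29 to 0.43 kg: upright plate 46 mm wide (y), 10 mm thick (x), 110 mm tall (z), origin at the centre of its lower edge. Hanging hole through the thickness, 20 mm wide (y -10 to 10), z = 58 to 84 mm; the solid strip above it (z 84 to 110 mm) can be pinched across the thickness from above. Starts standing in the block, 28 mm deep.
- block: Fixed wooden block 70 (x) x 90 (y) x 35 mm tall, origin at the centre of its underside. In its top a pocket 12 mm (x) by 48 mm (y), 28 mm deep, holds the gauge upright (gauge y along block y).
- tape_roll_1: Bystander, loose: roll of masking tape 96 x 96 x 24 mm lying flat, origin at the centre of its underside.
- tape_measure_1: Bystander, loose: tape measure 32 x 74 x 58 mm, origin at the centre of its underside.
- wax_tin_1: Bystander, loose: round wax tin 78 mm across, 27 mm tall, origin at the centre of its underside.
- sanding_block_1: Bystander, loose: sanding block 59 x 101 x 32 mm, origin at the centre of its underside.

How it is judged (in metres and radians):
On the way, in this order (a step that is already met when the one before it is completed fails the run):
1. the hook is folded fully out while the gauge is still in its block (value of joint hook above 1.48 rad and distance of gauge from where it was at the start of the episode below 0.02 m), for 0.2 s.
2. the gauge hangs on the hook and presses on it while the gripper still holds it (value of joint hook above 1.48 rad and x of gauge in the frame of stand between -0.125 and -0.02 m and y of gauge in the frame of stand between -0.012 and 0.012 m and z of gauge in the frame of stand between 0.034 and 0.064 m and contact force between gauge and stand above 1 N and contact force between the fingers and gauge above 1 N), for 0.15 s.
At the end, for the whole second after the job is handed in: The hook is fully out (angle over 1.48), the gauge hangs upright (within 0.15 rad) and still on the hook behind its lip, carried by it (over 2 N), its origin within 12 mm of the stand's middle plane, 20 to 125 mm in front of the board and 34 to 64 mm above the bench, and released (value of joint hook above 1.48 rad and x of gauge in the frame of stand between -0.125 and -0.02 m and y of gauge in the frame of stand between -0.012 and 0.012 m and z of gauge in the frame of stand between 0.034 and 0.064 m and contact force between gauge and stand above 2 N and angle between gauge's own z axis and vertical below 0.15 rad and linear speed of gauge below 0.03 m/s); the robot touches nothing.
It fails at once if the gauge is pressed on the hook or stand with more than 20 N (contact force between gauge and stand above 20 N).
It fails at once if the robot presses on the hook or stand with more than 25 N (contact force between the arm and stand above 25 N).
It fails at once if the fingers press on the hook or stand with more than 25 N (contact force between the fingers and stand above 25 N).
It fails at once if a bystander is moved by more than 3 cm (distance of any of tape_roll_1, tape_measure_1, wax_tin_1, sanding_block_1 from where it was at the start of the episode above 0.03 m).
It also fails if it takes over 69 s, if anything falls off the work surface, if the arm or the gripper's body presses on something with over 40 N, if the wrist force passes 120 N, or if a joint passes its speed limit or range.

ROBOT

A 7-joint arm with a two-finger parallel gripper is mounted at the origin on a cart in front of the work surface, level with it; the furniture and walls round the work are solid. World frame = base frame: x ahead of the robot, y to its left, z up, the work surface at z = 0. Lengths are in mm, angles in rad, forces in N, time in s.
With the tool pointing down it reaches from about 400 to 900 mm from the base axis. Payload 5.5 kg.
Tool frame: the origin (TCP) lies between the finger pads; the fingertips stand r.tcp_to_tips ahead of it and the grasp point (between the pads) lies 5 mm behind it (r.tcp_to_tips is the distance from the TCP to the fingertips, in mm); z points along the fingers, y is the line along which they close (so a half turn about z gives the same grasp; the last joint's range is limited). The gripper opens to 92 mm and grips with 3 to 60 N. Pads are 19 mm wide; open, the fingers measure 130 mm over their backs; the gripper's body (75 mm by 190 mm) begins 47 mm behind the grasp point.
Start: joints at [1.433, 0.501, -0.427, 1.55, 0.221, 1.138, -0.21], TCP at [253.632, -598.473, 240.729] pointing down, gripper open.
Joint ranges: [-2.88, 2.88], [-0.31, 2.03], [-1.54, 1.56], [0.2, 2.42], [-1.41, 4.55], [0.19, 2.02], [-2.57, 2.57]. Speed limits (rad/s): [2.57, 2.57, 3.14, 3.14, 3.14, 3.14, 3.14].

INTERFACE

Orientations are given as a rotation vector (axis times angle).
In Python, from plant import r gives the robot as it stands.
- The arm moves only by the tool servo_tool, never from a script. Its argument "moves" is a list of rows, each an object of numbers: "tx", "ty", "tz": the shift along the tool's x, y, z in cm; "wx", "wy", "wz": the turn, a rotation vector about the tool's x, y, z in rad; "hand": the opening, from 0 (shut) to 1 (fully open). A call has exactly 5 rows; each row shifts and turns the commanded pose from where the row before left it, along the tool's axes as they then stand; what a row does not reach is not made up. A row lasts 1/10 s, in which the tool goes at most 50 mm and 8.59 degrees, less where a joint would pass 70% of its speed; a pose out of reach is approached as far as the arm can. A call is refused whole if a number of a shift passes 5 or a number of a turn 0.15, either way. A call with a gripper value outside its range is refused whole. The fingers move at their own pace and stop on an object; "grip_force" is the grip in N (left out, the last holds). Time passes only in rows, so rows that do not move let the fingers close, or fill a call up. It gives the time, the measured TCP pose, the force, the opening and the grip force at its end, in the units of the state.
- r.get_obs(): the state, without advancing time (a new reading comes with each control period).
- r.snapshot(name): name is "scene" or "top" or "wrist"; returns a dict with "pixels" (420x560x3 uint8, red, green, blue), "range_z" (420x560 float32, mm along the optical axis (not along the pixel's ray), 0 where there is no reading), "fx", "fy", "cx", "cy" (pixels), "dist" ([k1, k2, p1, p2, k3] as OpenCV has them; the pictures are not rectified), "T" (4x4, takes a point from camera to world coordinates). Camera axes: x right, y up, looking along -z (the intrinsics and any distortion apply to the point x, -y, -z); pixel columns grow to the right and rows downward; lengths in mm; the calibration is good to about 2 mm. A picture is of the moment at which its call begins.
- r.hand_in(): hands the job in; it is judged then, once.
The state is a dict: "time_s": time; "joints": joint angles; "dq": joint speeds; "tau": joint torques, N m; "tcp_pos": TCP position; "eef_rot": TCP orientation; "ft_force": force on the tool from outside, world axes, zero at the start; "ft_torque": the same for the moment, N m; "grip_width": opening from 0.0 (shut) to 1.0 (fully open); "finger_force": force on a finger pad.
Only numpy, scipy, OpenCV 4.12 (cv2) and the standard library are available. Lean on these libraries where they do the work, as an engineer would, in place of code of your own. Each camera call takes 0.05 s, during which the arm holds its last target. There are 200 camera calls.

## Working session

There is one attempt and no reset: what is moved stays moved. The work goes in short steps, Python scripts to look and compute and a tool call to move; the robot and the scene stay as the last step left them, time stands still between calls to the robot, and variables do not carry over. Pictures are saved under pics/ and viewed, at most 10 in all, crops included, and the job is handed in when it is done.

Besides the shell and the picture viewer there is one more tool, called as name(argument=value, ...), one argument or row to a line, values as JSON. servo_tool: Moves the arm, as the interface text tells. Its arguments: {"type":"object","properties":{"moves":{"type":"array","items":{"type":"object","properties":{"tx":{"type":"number"},"ty":{"type":"number"},"tz":{"type":"number"},"wx":{"type":"number"},"wy":{"type":"number"},"wz":{"type":"number"},"hand":{"type":"number"}}}},"grip_force":{"type":"number"}},"required":["moves"]}

```bash
mkdir -p pics; ls
cat > h.py <<'E'
import numpy as np, cv2
from plant import r
from scipy.spatial.transform import Rotation as R
def snap(n,f=None):
    s=r.snapshot(n)
    np.savez(''+(f or n)+'.npz',**{k:np.array(v) for k,v in s.items()})
    if f: cv2.imwrite(f'pics/{f}.png',s['pixels'][:,:,::-1])
    return s
def cloud(s):
    K=np.array([[s['fx'],0,s['cx']],[0,s['fy'],s['cy']],[0,0,1]],float)
    h,w=s['range_z'].shape
    u,v=np.meshgrid(np.arange(w),np.arange(h))
    p=cv2.undistortPoints(np.stack([u,v],-1).reshape(-1,1,2).astype(float),K,np.array(s['dist'],float)).reshape(h,w,2)
    z=s['range_z'].astype(float)
    P=np.stack([p[...,0]*z,-p[...,1]*z,-z],-1)
    T=np.array(s['T']); P=P@T[:3,:3].T+T[:3,3]
    P[z==0]=np.nan
    return P
E
python3 - <<'E'
from h import *
o=r.get_obs(); print({k:np.round(v,3) for k,v in o.items()}, r.tcp_to_tips)
a=snap('scene','scene1'); b=snap('top','top1')
cv2.imwrite('pics/both.png',cv2.resize(np.hstack([a['pixels'],b['pixels']])[:,:,::-1],(800,300)))
for s in(a,b): print(np.round(s['T'],2),s['fx'])
E
```

```text
pics
{'time_s': np.float64(0.0), 'joints': array([ 1.433,  0.502, -0.427,  1.551,  0.221,  1.138, -0.21 ]), 'dq': array([-0.001, -0.   , -0.001, -0.002,  0.   ,  0.001,  0.001]), 'tau': array([-1.0000e-03, -5.6659e+01, -5.8160e+00, -2.7911e+01, -6.9000e-02,
        3.1000e-02,  0.0000e+00]), 'tcp_pos': array([ 253.305, -597.88 ,  239.7  ]), 'eef_rot': array([-3.077, -0.625,  0.   ]), 'ft_force': array([-0.548,  0.183,  0.296]), 'ft_torque': array([ 0.021, -0.005,  0.013]), 'finger_force': np.float64(0.0), 'grip_width': np.float64(1.001)} 14.0
[[-6.7000e-01  5.1000e-01 -5.5000e-01  4.3320e+01]
 [-7.5000e-01 -4.7000e-01  4.7000e-01  4.0043e+02]
 [-1.0000e-02  7.2000e-01  6.9000e-01  7.3046e+02]
 [ 0.0000e+00  0.0000e+00  0.0000e+00  1.0000e+00]] 417.3863380870538
[[-2.0000e-02  9.8000e-01 -1.8000e-01  3.5152e+02]
 [-1.0000e+00 -2.0000e-02 -3.0000e-02 -3.3160e+01]
 [-3.0000e-02  1.8000e-01  9.8000e-01  9.5011e+02]
 [ 0.0000e+00  0.0000e+00  0.0000e+00  1.0000e+00]] 379.27719371824065
```

View pics/scene1.png

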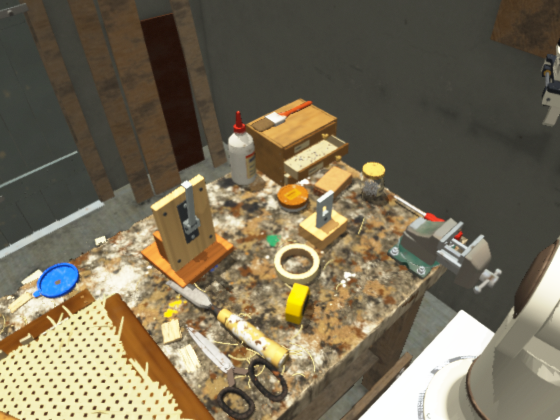

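View pics/top1.png

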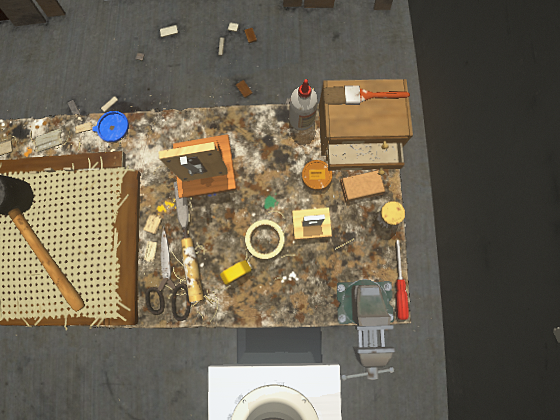

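The scene shows the stand (board at about 185,220, with the hook on its camera-facing front) and the gauge in its block (325,215). In the top view they are at about (195,160) and (312,222). Next I'll measure both from the depth data.

Run:
```python
from h import *
A=dict(np.load('scene1.npz'));B=dict(np.load('top1.npz'))
a=cloud(A);b=cloud(B)
for n,c,pts in (('scene',a,[(185,220),(190,240),(190,185),(325,228),(325,210),(297,262),(297,300)]),('top',b,[(225,180),(205,165),(312,222),(300,212),(265,222),(235,272),(316,175),(362,185)])):
    for (u,v) in pts: print(n,u,v,np.round(c[v,u],1))
# object points by height per region
allp=np.concatenate([a[130:290,130:360].reshape(-1,3),b[120:260,130:345].reshape(-1,3)]);allp=allp[~np.isnan(allp).any(1)]
fa=a[225:290,135:240].reshape(-1,3)
def rect(name,P,zlo,zhi,c,rad):
    m=(P[:,2]>zlo)&(P[:,2]<zhi)&(np.hypot(*(P[:,:2]-c).T)<rad)
    q=P[m][:,:2].astype(np.float32); print(name,len(q),cv2.minAreaRect(q) if len(q)>4 else '')
for n,c,(v0,v1,u0,u1) in (('scene',a,(130,290,130,360)),('top',b,(120,260,130,345))):
    P=c[v0:v1,u0:u1].reshape(-1,3);P=P[~np.isnan(P).any(1)]
    cs=b[165,205,:2]; cb=b[212,300,:2]
    rect(n+' foot',P,14,21,cs,140); rect(n+' board top',P,198,212,cs,140); rect(n+' above',P,213,300,cs,140)
    rect(n+' block',P,31,38,cb,90); rect(n+' gauge',P,70,130,cb,90);rect(n+' gaugetop',P,112,125,cb,90)
im=cv2.resize(A['pixels'][150:300,130:360][:,:,::-1],(800,522),interpolation=cv2.INTER_CUBIC);cv2.imwrite('pics/crop1.png',im)
```

```text
scene 185 220 [612.2 171.8 136.5]
scene 190 240 [611.6 172.5  77.2]
scene 190 185 [583.4 157.5 239.3]
scene 325 228 [473.  -92.   31.9]
scene 325 210 [ 494.3 -111.7   61. ]
scene 297 262 [464.9   2.5  -3.8]
scene 297 300 [364.5  96.3  54.6]
top 225 180 [607.7 112.   18.3]
top 205 165 [618.2 143.7 115.7]
top 312 222 [ 486.5 -101.5   67. ]
top 300 212 [516.4 -75.4  37.3]
top 265 222 [495.9  11.2  23.8]
top 235 272 [373.9  81.6  58.2]
top 316 175 [ 612.8 -119.6   23.6]
top 362 185 [ 582.8 -233.2   28. ]
scene foot 1515 ((636.148681640625, 169.55709838867188), (176.9861297607422, 149.81631469726562), 8.035062789916992)
scene board top 441 ((608.7976684570312, 164.89605712890625), (49.17670822143555, 120.09922790527344), 7.244585990905762)
scene above 129 ((588.3416748046875, 162.11712646484375), (17.70674705505371, 15.869535446166992), 5.478014945983887)
scene block 591 ((489.3087158203125, -100.0716781616211), (71.59249114990234, 93.68464660644531), 4.10712194442749)
scene gauge 275 ((488.4183349609375, -99.86111450195312), (12.8147611618042, 47.58063888549805), 1.8880693912506104)
scene gaugetop 76 ((488.7816162109375, -99.7882308959961), (11.82784652709961, 46.32479476928711), 1.5165293216705322)
top foot 1655 ((613.8983764648438, 168.8675079345703), (222.8778076171875, 156.9727325439453), 7.641480922698975)
top board top 518 ((610.0479125976562, 163.95925903320312), (47.87738800048828, 121.7891616821289), 7.769039630889893)
top above 82 ((589.953369140625, 160.90956115722656), (15.696833610534668, 14.320050239562988), 11.713338851928711)
top block 825 ((488.8998718261719, -102.31595611572266), (70.97511291503906, 90.31742858886719), 3.4356203079223633)
top gauge 150 ((488.735595703125, -102.22341918945312), (10.57344913482666, 46.285560607910156), 3.4046149253845215)
top gaugetop 101 ((488.8756408691406, -102.57039642333984), (10.340229034423828, 45.57405090332031), 3.389310836791992)
```

View pics/crop1.png

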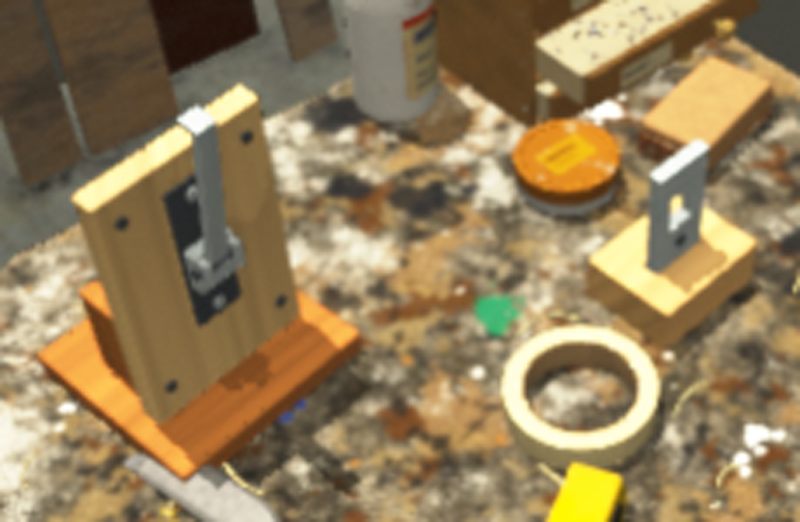

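The crop shows the board at (185,250) with the hook raised from the hinge block (215,260) to its tip (200,120). The gauge stands in its block at (680,205). I'll fit the stand frame and find the hook in it.

Run:
```python
from h import *
A=dict(np.load('scene1.npz'));B=dict(np.load('top1.npz'))
a=cloud(A)
P0=a[150:290,130:250];P=P0.reshape(-1,3);P=P[~np.isnan(P).any(1)]
th=np.radians(7.6)
for i in range(4):
    ex=np.array([np.cos(th),np.sin(th)]);ey=np.array([-ex[1],ex[0]])
    if i==0: o=np.array([606,165.])-ex*0
    L=np.c_[(P[:,:2]-o)@ex,(P[:,:2]-o)@ey,P[:,2]]
    if i==0:
        m=(abs(L[:,1])<58)&(L[:,2]>40)&(L[:,2]<195)&(abs(L[:,1])>25); x0=np.median(L[m,0])
    else: x0=0
    m=(abs(L[:,1])<58)&(abs(L[:,1])>22)&(L[:,2]>40)&(L[:,2]<195)&(abs(L[:,0]-x0)<6)
    # x = c + k*y + kz*z
    M=np.c_[np.ones(m.sum()),L[m,1],L[m,2]-120]; c,k,kz=np.linalg.lstsq(M,L[m,0],rcond=None)[0]
    th-=np.arctan(k); o=o+ex*c
    # recenter y by board edges
    mb=(abs(L[:,0]-x0-c)<5)&(L[:,2]>60)&(L[:,2]<190)
    yl,yh=np.percentile(L[mb,1],[0.5,99.5]); o=o+ey*(yl+yh)/2
    print(np.degrees(th),o,c,k,kz,m.sum(),yl,yh)
ex=np.array([np.cos(th),np.sin(th)]);ey=np.array([-ex[1],ex[0]])
for n,cl in (('scene',a),('top',cloud(B))):
    P=cl.reshape(-1,3);P=P[~np.isnan(P).any(1)]
    L=np.c_[(P[:,:2]-o)@ex,(P[:,:2]-o)@ey,P[:,2]]
    for z in range(95,265,6):
        m=(abs(L[:,2]-z)<=3)&(abs(L[:,1])<25)&(L[:,0]<-4 if z<210 else L[:,0]<60)&(L[:,0]>-90)
        q=L[m]
        if len(q): print(n,z,len(q),np.round(np.percentile(q[:,0],[0,10,50,100]),1),np.round([q[:,1].min(),q[:,1].max(),q[:,2].max()],1))
np.savez('stand.npz',o=o,th=th)
```

```text
7.113975495639002 [607.25312651 224.36778871] 9.093887903585799 0.008482931315283618 -0.001030411455080521 1669 57.14283820048512 60.21824333348774
2.440987164567636 [617.41413541 166.73450056] 2.945277671556838 0.08174035493699745 -0.008345404858383221 838 -117.97264140721258 1.0766646820765595
6.52477292169826 [615.31336607 167.03980948] -2.08585991378752 -0.07139645107672579 0.0006119472538566317 1329 -58.73264141231547 59.52165030543315
7.018267157610801 [615.03133584 166.39509958] -0.3534636571787199 -0.008613312251572025 -0.0006392040391160022 1690 -60.00378316026967 58.786810930712946
scene 95 4 [-4.7 -4.6 -4.4 -4.2] [-12.7  -4.7  96.9]
scene 101 2 [-5.  -4.9 -4.6 -4.3] [-15.1   8.3  98.7]
scene 107 7 [-13.2 -13.  -12.8  -9.8] [-13.1  13.  109.9]
scene 113 18 [-14.  -13.6 -12.6  -7.9] [-11.7  13.6 116. ]
scene 119 24 [-22.4 -20.6 -15.2  -6.5] [-14.6  14.2 121.9]
scene 125 28 [-21.3 -21.  -16.9  -5.3] [-13.6  15.2 127.9]
scene 131 36 [-23.3 -21.6 -16.5  -4.2] [-12.9  16.  133.5]
scene 137 64 [-22.3 -19.7 -13.9  -4.4] [-14.5  15.7 139.8]
scene 143 20 [-20.2 -19.4 -17.1  -4. ] [ 
[... 1667 characters left out ...]
 -5.1] [-10.1   2.4 174.8]
top 179 8 [-23.9 -23.6 -12.8  -4.4] [-10.   -0.4 179.6]
top 185 5 [-25.4 -25.4 -25.1 -19.4] [ -9.2  -0.5 187.1]
top 191 5 [-26.5 -26.4 -25.8 -22.7] [ -9.7   2.7 193.9]
top 197 5 [-26.9 -26.8 -26.5 -24.1] [-10.1  -2.8 199.5]
top 203 7 [-28.1 -28.  -27.8 -23.7] [ -9.5   3.8 205.9]
top 209 2 [-29.1 -29.1 -28.9 -28.8] [ -7.9  -5.8 209.7]
top 215 6 [-29.7 -29.5 -29.1 -24. ] [ -9.5  -0.8 215.4]
top 221 5 [-30.9 -30.9 -30.7 -30.4] [ -8.7   2.2 223.6]
top 227 4 [-31.9 -31.8 -31.2 -27.6] [-10.   -1.8 227.6]
top 233 7 [-32.8 -32.8 -32.1 -28. ] [ -9.5   3.1 234.9]
top 239 26 [-33.4 -33.  -28.6 -17.5] [ -9.4   4.6 241.9]
top 245 36 [-33.6 -31.1 -25.3 -18.6] [ -9.1   3.8 245.7]
```

servo_tool(
  moves=[
    {"wz":-0.145,"tz":-1.2,"hand":0},
    {"wz":-0.145,"tz":-1.2,"hand":0},
    {"wz":-0.145,"tz":-1.2,"hand":0},
    {"wz":-0.145,"tz":-1.2,"hand":0},
    {"wz":-0.145,"tz":-1.2,"hand":0},
  ],
)

```text
invalid input at $.moves[0]: expected keys tx, ty, tz, wx, wy, wz, hand
```

servo_tool(
  moves=[
    {"wz":-0.145,"hand":0},
    {"wz":-0.145,"hand":0},
    {"wz":-0.145,"hand":0},
    {"wz":-0.135,"hand":0},
    {"hand":0},
  ],
)

```text
invalid input at $.moves[0]: expected keys tx, ty, tz, wx, wy, wz, hand
```

```bash
cat >> h.py <<'E'
def to(x,y,z):
    "remaining shift in tool axes (cm) to a world target"
    o=r.get_obs();Rm=R.from_rotvec(o['eef_rot']).as_matrix()
    print('t',round(float(o['time_s']),2),'tcp',np.round(o['tcp_pos'],1),'F',np.round(o['ft_force'],1),'j',np.round(o['joints'],2),'w',round(float(o['grip_width']),3))
    print('toolx ang',round(np.degrees(np.arctan2(Rm[1,0],Rm[0,0])),2),'down tilt',np.round(Rm[:2,2],4),'d(cm)',np.round(Rm.T@(np.array([x,y,z])-o['tcp_pos'])/10,2))
O=np.array([615.0,165.3]);TH=np.radians(7.1)
def st(xs,ys): return O+xs*np.array([np.cos(TH),np.sin(TH)])+ys*np.array([-np.sin(TH),np.cos(TH)])
E
python3 -c "
from h import *
to(*st(14,-1),295)"
```

```text
t 0.1 tcp [ 253.4 -598.   239.8] F [-0.5  0.2  0.5] j [ 1.43  0.5  -0.43  1.55  0.22  1.14 -0.21] w 0.998
toolx ang 22.97 down tilt [-0.0006  0.0016] d(cm) [ 64.4  -55.69  -5.42]
```

servo_tool(
  moves=[
    {"tx":0,"ty":0,"tz":-1.2,"wx":0,"wy":0,"wz":-0.145,"hand":0},
    {"tx":0,"ty":0,"tz":-1.2,"wx":0,"wy":0,"wz":-0.145,"hand":0},
    {"tx":0,"ty":0,"tz":-1.2,"wx":0,"wy":0,"wz":-0.145,"hand":0},
    {"tx":0,"ty":0,"tz":-1.2,"wx":0,"wy":0,"wz":-0.145,"hand":0},
    {"tx":0,"ty":0,"tz":-1.2,"wx":0,"wy":0,"wz":-0.145,"hand":0},
  ],
)

```text
time_s: 0.6
tcp_pos: [253.4, -598.1, 300.6]
eef_rot: [-2.651, -1.684, -0.0]
ft_force: [0.4, -0.6, 0.2]
grip_width: 0.613
finger_force: 0.0
```

servo_tool(
  moves=[
    {"tx":0,"ty":0,"tz":0,"wx":0,"wy":0,"wz":-0.145,"hand":0},
    {"tx":0,"ty":0,"tz":0,"wx":0,"wy":0,"wz":-0.145,"hand":0},
    {"tx":0,"ty":0,"tz":0,"wx":0,"wy":0,"wz":-0.145,"hand":0},
    {"tx":0,"ty":0,"tz":0,"wx":0,"wy":0,"wz":-0.135,"hand":0},
    {"tx":0,"ty":0,"tz":0,"wx":0,"wy":0,"wz":0,"hand":0},
  ],
)

```text
time_s: 1.1
tcp_pos: [253.3, -598.3, 300.0]
eef_rot: [-2.077, -2.356, -0.001]
ft_force: [1.1, -0.4, -0.3]
grip_width: 0.174
finger_force: 0.0
```

```bash
python3 -c "
from h import *
to(*st(14,-1),295)"
```

```text
t 1.1 tcp [ 253.3 -598.3  300. ] F [ 1.1 -0.4 -0.3] j [ 1.62  0.51 -0.7   1.48  0.33  1.28  1.  ] w 0.174
toolx ang 97.22 down tilt [-0.0001  0.0013] d(cm) [71.1  46.88  0.6 ]
```

servo_tool(
  moves=[
    {"tx":4.1,"ty":2.7,"tz":0,"wx":0,"wy":0,"wz":0,"hand":0},
    {"tx":4.1,"ty":2.7,"tz":0,"wx":0,"wy":0,"wz":0,"hand":0},
    {"tx":4.1,"ty":2.7,"tz":0,"wx":0,"wy":0,"wz":0,"hand":0},
    {"tx":4.1,"ty":2.7,"tz":0,"wx":0,"wy":0,"wz":0,"hand":0},
    {"tx":4.1,"ty":2.7,"tz":0,"wx":0,"wy":0,"wz":0,"hand":0},
  ],
)

```text
time_s: 1.6
tcp_pos: [362.5, -376.3, 300.6]
eef_rot: [2.084, 2.351, -0.0]
ft_force: [0.5, 0.8, 0.7]
grip_width: 0.003
finger_force: 0.0
```

servo_tool(
  moves=[
    {"tx":4.1,"ty":2.7,"tz":0,"wx":0,"wy":0,"wz":0,"hand":0},
    {"tx":4.1,"ty":2.7,"tz":0,"wx":0,"wy":0,"wz":0,"hand":0},
    {"tx":4.1,"ty":2.7,"tz":0,"wx":0,"wy":0,"wz":0,"hand":0},
    {"tx":4.1,"ty":2.7,"tz":0,"wx":0,"wy":0,"wz":0,"hand":0},
    {"tx":4.1,"ty":2.7,"tz":0,"wx":0,"wy":0,"wz":0,"hand":0},
  ],
)

```text
time_s: 2.1
tcp_pos: [470.8, -156.3, 300.9]
eef_rot: [2.083, 2.35, -0.001]
ft_force: [0.5, -0.3, -0.3]
grip_width: 0.009
finger_force: 0.0
```

servo_tool(
  moves=[
    {"tx":4.1,"ty":2.7,"tz":0,"wx":0,"wy":0,"wz":0,"hand":0},
    {"tx":4.1,"ty":2.7,"tz":0,"wx":0,"wy":0,"wz":0,"hand":0},
    {"tx":4.1,"ty":2.7,"tz":0,"wx":0,"wy":0,"wz":0,"hand":0},
    {"tx":2,"ty":2,"tz":0,"wx":0,"wy":0,"wz":0,"hand":0},
    {"tx":0,"ty":0,"tz":0,"wx":0,"wy":0,"wz":0,"hand":0},
  ],
)

```text
time_s: 2.6
tcp_pos: [554.0, 2.0, 301.0]
eef_rot: [-2.073, -2.359, -0.005]
ft_force: [-0.4, 0.3, 0.7]
grip_width: 0.006
finger_force: 0.0
```

```bash
python3 -c "
from h import *
to(*st(14,-1),295)
s=snap('wrist','w1'); print(np.round(s['T'],3))"
```

```text
t 2.6 tcp [554.   2. 301.] F [-0.4  0.3  0.7] j [ 0.72  0.39 -0.98  1.71  0.34  1.22 -0.21] w 0.006
toolx ang 97.38 down tilt [0.0013 0.0033] d(cm) [15.3   9.55  0.66]
[[ 9.92000e-01 -1.23000e-01 -3.50000e-02  5.44467e+02]
 [ 1.28000e-01  9.58000e-01  2.56000e-01  7.01000e+01]
 [ 2.00000e-03 -2.58000e-01  9.66000e-01  4.45807e+02]
 [ 0.00000e+00  0.00000e+00  0.00000e+00  1.00000e+00]]
```

View pics/w1.png

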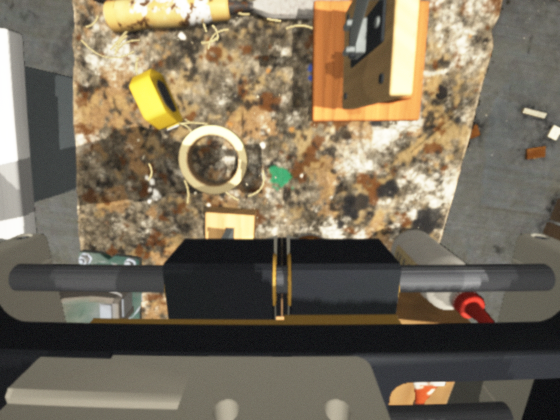

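The wrist view shows the fingers at (280,280), the board's top edge at about (405,50), and the hook at (355,30). The stand is ahead on tool +x, as measured.

servo_tool(
  moves=[
    {"tx":2.5,"ty":2.4,"tz":0,"wx":0,"wy":0,"wz":0,"hand":0},
    {"tx":2.5,"ty":2.4,"tz":0,"wx":0,"wy":0,"wz":0,"hand":0},
    {"tx":2.0,"ty":2.4,"tz":0,"wx":0,"wy":0,"wz":0,"hand":0},
    {"tx":1.0,"ty":2.3,"tz":0,"wx":0,"wy":0,"wz":0,"hand":0},
    {"tx":0,"ty":0,"tz":0,"wx":0,"wy":0,"wz":0,"hand":0},
  ],
)

```text
time_s: 3.15
tcp_pos: [638.2, 88.0, 300.0]
eef_rot: [-2.08, -2.353, -0.001]
ft_force: [0.9, -0.2, -0.3]
grip_width: 0.007
finger_force: 0.0
```

Run:
```python
from h import *
to(*st(14,-1),260)
s=snap('wrist','w2'); c=cloud(s); P=c.reshape(-1,3);P=P[~np.isnan(P).any(1)]
ex=np.array([np.cos(TH),np.sin(TH)]);ey=np.array([-ex[1],ex[0]])
L=np.c_[(P[:,:2]-O)@ex,(P[:,:2]-O)@ey,P[:,2]]
for n,lo,hi,x0,x1 in (('tip',225,252,-60,0),('boardtop',198,212,-60,60),('bar',160,225,-60,-17)):
    m=(L[:,2]>lo)&(L[:,2]<hi)&(L[:,0]>x0)&(L[:,0]<x1)&(abs(L[:,1])<70)
    if m.sum()>5: print(n,m.sum(),np.round(L[m].min(0),1),np.round(L[m].max(0),1),cv2.minAreaRect(L[m][:,:2].astype(np.float32)))
```

```text
t 3.15 tcp [638.2  88.  300. ] F [ 0.9 -0.2 -0.3] j [ 0.44  0.56 -0.91  1.49  0.45  1.31 -0.39] w 0.007
toolx ang 97.04 down tilt [-0.0003  0.0011] d(cm) [7.86 0.04 4.01]
tip 562 [-33.7  -7.9 225.9] [-17.2   6.3 246.6] ((-25.44590950012207, -0.7200527191162109), (16.367143630981445, 14.130566596984863), 2.4368693828582764)
boardtop 3812 [-23.6 -59.5 198.1] [ 19.3  59.7 210.8] ((-2.6099605560302734, -0.06315994262695312), (42.224700927734375, 119.38517761230469), 0.8492122292518616)
bar 213 [-27.4  -7.9 173.3] [-17.    6.1 223.3] ((-21.968791961669922, -1.0282244682312012), (14.349760055541992, 9.946146965026855), 86.19457244873047)
```

View pics/w2.png

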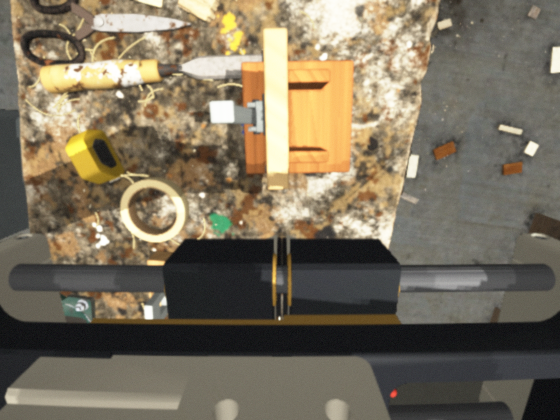

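The wrist view shows the hook tip at (222,112) and the board's top edge at (276,110), matching the fitted frame. Next I move behind the lip and lower.

servo_tool(
  moves=[
    {"tx":4,"ty":0,"tz":0,"wx":0,"wy":0,"wz":0,"hand":0},
    {"tx":3.8,"ty":0,"tz":0,"wx":0,"wy":0,"wz":0,"hand":0},
    {"tx":0,"ty":0,"tz":2.5,"wx":0,"wy":0,"wz":0,"hand":0},
    {"tx":0,"ty":0,"tz":2.0,"wx":0,"wy":0,"wz":0,"hand":0},
    {"tx":0,"ty":0,"tz":1.3,"wx":0,"wy":0,"wz":0,"hand":0},
  ],
)

```text
time_s: 3.7
tcp_pos: [626.3, 162.2, 241.1]
eef_rot: [2.082, 2.352, -0.005]
ft_force: [0.5, -0.7, -1.1]
grip_width: 0.004
finger_force: 0.0
```

```bash
python3 -c "
from h import *
to(*st(14,-1),242)"
```

```text
t 3.7 tcp [626.3 162.2 241.1] F [ 0.5 -0.7 -1.1] j [ 0.3   0.62 -0.89  1.55  0.5   1.22 -0.55] w 0.004
toolx ang 96.98 down tilt [-0.0019 -0.0026] d(cm) [ 0.34  0.31 -0.09]
```

servo_tool(
  moves=[
    {"tx":0.2,"ty":-0.5,"tz":0.1,"wx":0,"wy":0,"wz":0,"hand":0},
    {"tx":0,"ty":-0.5,"tz":0.1,"wx":0,"wy":0,"wz":0,"hand":0},
    {"tx":0,"ty":-0.5,"tz":0.1,"wx":0,"wy":0,"wz":0,"hand":0},
    {"tx":0,"ty":-0.5,"tz":0.15,"wx":0,"wy":0,"wz":0,"hand":0},
    {"tx":0,"ty":-0.5,"tz":0.15,"wx":0,"wy":0,"wz":0,"hand":0},
  ],
)

```text
time_s: 4.2
tcp_pos: [602.7, 164.0, 237.9]
eef_rot: [2.078, 2.354, 0.003]
ft_force: [0.4, 0.1, 2.7]
grip_width: -0.0
finger_force: 0.8
```

servo_tool(
  moves=[
    {"tx":0,"ty":-0.6,"tz":0.2,"wx":0,"wy":0,"wz":0,"hand":0},
    {"tx":0,"ty":-0.6,"tz":0.2,"wx":0,"wy":0,"wz":0,"hand":0},
    {"tx":0,"ty":-0.6,"tz":0.2,"wx":0,"wy":0,"wz":0,"hand":0},
    {"tx":0,"ty":-0.6,"tz":0.25,"wx":0,"wy":0,"wz":0,"hand":0},
    {"tx":0,"ty":-0.6,"tz":0.3,"wx":0,"wy":0,"wz":0,"hand":0},
  ],
)

```text
time_s: 4.7
tcp_pos: [571.9, 160.1, 225.0]
eef_rot: [-2.078, -2.356, 0.0]
ft_force: [1.4, 0.3, 0.1]
grip_width: 0.004
finger_force: 0.7
```

```bash
cat >> h.py <<'E'
def stand_pts(s):
    c=cloud(s).reshape(-1,3);c=c[~np.isnan(c).any(1)]
    ex=np.array([np.cos(TH),np.sin(TH)]);ey=np.array([-ex[1],ex[0]])
    return np.c_[(c[:,:2]-O)@ex,(c[:,:2]-O)@ey,c[:,2]]
E
python3 - <<'E'
from h import *
to(*st(-45,-1),223)
s=snap('scene')
L=stand_pts(s)
for z in range(135,250,10):
    m=(abs(L[:,2]-z)<3)&(abs(L[:,1])<9)&(L[:,0]<-8)&(L[:,0]>-140)
    if m.any(): print(z,m.sum(),np.round(np.percentile(L[m,0],[0,20,50,100]),1))
E
```

```text
t 4.7 tcp [571.9 160.1 225. ] F [1.4 0.3 0.1] j [ 0.36  0.55 -0.92  1.7   0.47  1.13 -0.58] w 0.004
toolx ang 97.17 down tilt [-0.0001 -0.0001] d(cm) [-0.12 -0.16  0.2 ]
135 22 [-24.  -18.1 -12.3  -8.3]
145 6 [-31.  -29.9 -28.5 -22.2]
155 8 [-37.1 -35.3 -34.4 -31.7]
165 11 [-43.3 -42.1 -40.7 -36.2]
175 7 [-49.6 -48.2 -46.8 -42.1]
185 9 [-55.1 -54.9 -53.  -47.5]
195 8 [-62.4 -60.6 -59.2 -55.7]
205 9 [-68.5 -66.7 -65.  -61.1]
215 8 [-75.1 -74.3 -71.9 -67.6]
225 23 [-76.7 -71.2 -68.2 -60.8]
235 8 [-63.5 -62.4 -61.6 -60.9]
245 6 [-64.8 -63.4 -63.  -61.9]
```

servo_tool(
  moves=[
    {"tx":0,"ty":-0.6,"tz":0.3,"wx":0,"wy":0,"wz":0,"hand":0},
    {"tx":0,"ty":-0.5,"tz":0.4,"wx":0,"wy":0,"wz":0,"hand":0},
    {"tx":0,"ty":-0.5,"tz":0.4,"wx":0,"wy":0,"wz":0,"hand":0},
    {"tx":0,"ty":-0.4,"tz":0.5,"wx":0,"wy":0,"wz":0,"hand":0},
    {"tx":0,"ty":-0.4,"tz":0.5,"wx":0,"wy":0,"wz":0,"hand":0},
  ],
)

```text
time_s: 5.25
tcp_pos: [548.3, 157.2, 203.8]
eef_rot: [-2.078, -2.356, 0.0]
ft_force: [1.7, 0.5, 1.5]
grip_width: 0.005
finger_force: 0.6
```

servo_tool(
  moves=[
    {"tx":0,"ty":-0.4,"tz":0.5,"wx":0,"wy":0,"wz":0,"hand":0},
    {"tx":0,"ty":-0.3,"tz":0.5,"wx":0,"wy":0,"wz":0,"hand":0},
    {"tx":0,"ty":-0.3,"tz":0.5,"wx":0,"wy":0,"wz":0,"hand":0},
    {"tx":0,"ty":-0.2,"tz":0.5,"wx":0,"wy":0,"wz":0,"hand":0},
    {"tx":0,"ty":-0.2,"tz":0.4,"wx":0,"wy":0,"wz":0,"hand":0},
  ],
)

```text
time_s: 5.75
tcp_pos: [534.3, 155.5, 179.7]
eef_rot: [-2.078, -2.356, 0.001]
ft_force: [-0.5, -0.1, 2.8]
grip_width: 0.009
finger_force: 1.0
```

servo_tool(
  moves=[
    {"tx":0,"ty":-0.2,"tz":0.4,"wx":0,"wy":0,"wz":0,"hand":0},
    {"tx":0,"ty":-0.2,"tz":0.4,"wx":0,"wy":0,"wz":0,"hand":0},
    {"tx":0,"ty":-0.1,"tz":0.4,"wx":0,"wy":0,"wz":0,"hand":0},
    {"tx":0,"ty":-0.1,"tz":0.4,"wx":0,"wy":0,"wz":0,"hand":0},
    {"tx":0,"ty":0,"tz":0.3,"wx":0,"wy":0,"wz":0,"hand":0},
  ],
)

```text
time_s: 6.25
tcp_pos: [528.4, 154.7, 160.7]
eef_rot: [-2.078, -2.356, 0.001]
ft_force: [-1.6, -0.1, 3.0]
grip_width: 0.004
finger_force: 1.0
```

```bash
cat > bar.py <<'E'
from h import *
to(*st(-89,-1),146)
L=stand_pts(snap('scene'))
for x in range(-134,-20,9):
    m=(abs(L[:,0]-x)<4)&(abs(L[:,1])<9)&(L[:,2]>100)&(L[:,2]<190)
    if m.any(): print(x,m.sum(),np.round(np.percentile(L[m,2],[0,20,50,80,100]),1),np.round([L[m,1].min(),L[m,1].max()],1))
E
python3 bar.py
```

```text
t 6.25 tcp [528.4 154.7 160.7] F [-1.6 -0.1  3. ] j [ 0.36  0.55 -0.9   1.86  0.51  0.98 -0.64] w 0.004
toolx ang 97.17 down tilt [-0.0007 -0.0002] d(cm) [-0.12 -0.18  1.47]
-125 12 [145.  147.8 152.6 158.6 160.5] [3.1 6. ]
-116 10 [145.1 147.4 148.4 149.9 160.8] [2.  6.1]
-107 53 [142.8 147.4 159.4 169.4 190. ] [-6.9  8.4]
-98 19 [141.4 144.2 145.4 146.1 146.9] [-8.6  5.4]
-89 5 [146.9 149.6 158.1 160.9 162.8] [8.1 9. ]
-80 1 [136.5 136.5 136.5 136.5 136.5] [5.2 5.2]
-71 5 [136.4 137.4 138.6 139.2 140.3] [4.9 6.6]
-62 8 [133.4 135.9 137.7 138.4 141.3] [3.  6.4]
-53 14 [132.3 135.6 136.3 137.1 138. ] [-1.9  7. ]
-44 21 [130.5 133.4 134.9 135.4 136.8] [-4.6  6.7]
-35 20 [126.8 132.1 133.1 134.1 135.1] [-5.9  7.6]
-26 20 [124.8 130.1 131.5 132.7 134.3] [-4.9  7.4]
```

servo_tool(
  moves=[
    {"tx":0,"ty":0,"tz":0.2,"wx":0,"wy":0,"wz":0,"hand":0},
    {"tx":0,"ty":0,"tz":0.2,"wx":0,"wy":0,"wz":0,"hand":0},
    {"tx":0,"ty":0,"tz":0.2,"wx":0,"wy":0,"wz":0,"hand":0},
    {"tx":0,"ty":0,"tz":0.2,"wx":0,"wy":0,"wz":0,"hand":0},
    {"tx":0,"ty":0,"tz":0.2,"wx":0,"wy":0,"wz":0,"hand":0},
  ],
)

```text
time_s: 6.8
tcp_pos: [528.8, 154.7, 151.1]
eef_rot: [-2.078, -2.356, 0.0]
ft_force: [-1.2, -0.1, 2.7]
grip_width: 0.007
finger_force: 1.0
```

servo_tool(
  moves=[
    {"tx":0,"ty":0,"tz":0.1,"wx":0,"wy":0,"wz":0,"hand":0},
    {"tx":0,"ty":0,"tz":0.1,"wx":0,"wy":0,"wz":0,"hand":0},
    {"tx":0,"ty":0,"tz":0.05,"wx":0,"wy":0,"wz":0,"hand":0},
    {"tx":0,"ty":0,"tz":0,"wx":0,"wy":0,"wz":0,"hand":0},
    {"tx":0,"ty":0,"tz":0,"wx":0,"wy":0,"wz":0,"hand":0},
  ],
)

```text
time_s: 7.3
tcp_pos: [529.1, 154.7, 148.8]
eef_rot: [2.078, 2.356, 0.001]
ft_force: [0.4, -0.4, 1.8]
grip_width: 0.003
finger_force: 0.3
```

```bash
python3 bar.py
```

```text
t 7.3 tcp [529.1 154.7 148.8] F [ 0.4 -0.4  1.8] j [ 0.35  0.57 -0.89  1.87  0.53  0.96 -0.65] w 0.003
toolx ang 97.16 down tilt [0.0005 0.0002] d(cm) [-0.11 -0.25  0.28]
-125 13 [128.  130.1 132.3 136.5 143.7] [-6.8  5.5]
-116 12 [127.5 131.9 132.7 134.2 134.5] [-2.3  5. ]
-107 50 [130.7 133.  147.3 157.6 180.1] [-7.7  8.9]
-98 20 [128.9 131.2 132.3 132.8 134. ] [-7.3  4.9]
-89 4 [134.4 137.9 145.6 155.  161.2] [8.  8.9]
-62 4 [128.  129.  130.1 131.2 132.2] [4.2 7.2]
-53 11 [125.8 130.2 131.3 132.2 132.6] [1.  6.2]
-44 19 [126.  128.7 130.2 131.2 131.9] [-1.   7.8]
-35 15 [126.4 128.9 129.8 130.5 131. ] [-0.9  7.6]
-26 19 [124.5 128.1 129.4 129.9 131.8] [-2.3  8.3]
```

servo_tool(
  moves=[
    {"tx":0,"ty":0,"tz":0.1,"wx":0,"wy":0,"wz":0,"hand":0},
    {"tx":0,"ty":0,"tz":0.1,"wx":0,"wy":0,"wz":0,"hand":0},
    {"tx":0,"ty":0,"tz":0.1,"wx":0,"wy":0,"wz":0,"hand":0},
    {"tx":0,"ty":0,"tz":0,"wx":0,"wy":0,"wz":0,"hand":0},
    {"tx":0,"ty":0,"tz":0,"wx":0,"wy":0,"wz":0,"hand":0},
  ],
)

```text
time_s: 7.85
tcp_pos: [529.0, 154.7, 145.7]
eef_rot: [2.078, 2.356, 0.0]
ft_force: [-0.0, 0.8, 0.7]
grip_width: 0.006
finger_force: 0.5
```

servo_tool(
  moves=[
    {"tx":0,"ty":0,"tz":0.05,"wx":0,"wy":0,"wz":0,"hand":0},
    {"tx":0,"ty":0,"tz":0.05,"wx":0,"wy":0,"wz":0,"hand":0},
    {"tx":0,"ty":0,"tz":0,"wx":0,"wy":0,"wz":0,"hand":0},
    {"tx":0,"ty":0,"tz":0,"wx":0,"wy":0,"wz":0,"hand":0},
    {"tx":0,"ty":0,"tz":0,"wx":0,"wy":0,"wz":0,"hand":0},
  ],
)

```text
time_s: 8.35
tcp_pos: [529.0, 154.8, 145.0]
eef_rot: [2.078, 2.356, 0.0]
ft_force: [-1.1, -0.4, 4.8]
grip_width: 0.004
finger_force: 2.6
```

servo_tool(
  moves=[
    {"tx":0,"ty":0,"tz":0.05,"wx":0,"wy":0,"wz":0,"hand":0},
    {"tx":0,"ty":0,"tz":0,"wx":0,"wy":0,"wz":0,"hand":0},
    {"tx":0,"ty":0,"tz":0,"wx":0,"wy":0,"wz":0,"hand":0},
    {"tx":0,"ty":0,"tz":0,"wx":0,"wy":0,"wz":0,"hand":0},
    {"tx":0,"ty":0,"tz":0,"wx":0,"wy":0,"wz":0,"hand":0},
  ],
)

```text
time_s: 8.85
tcp_pos: [529.0, 154.8, 144.7]
eef_rot: [2.078, 2.355, 0.0]
ft_force: [-1.4, -0.8, 7.8]
grip_width: 0.004
finger_force: 3.7
```

```bash
python3 bar.py
```

```text
t 8.85 tcp [529.  154.8 144.7] F [-1.4 -0.8  7.8] j [ 0.34  0.57 -0.88  1.87  0.54  0.95 -0.66] w 0.004
toolx ang 97.16 down tilt [ 0.0005 -0.0003] d(cm) [-0.12 -0.23 -0.13]
-125 12 [123.  125.6 128.1 130.9 134. ] [-6.9  4.8]
-116 15 [127.1 128.1 129.1 130.3 189.7] [-3.7  4.7]
-107 48 [125.5 129.3 142.6 153.8 175. ] [-7.6  8.4]
-98 20 [127.4 128.3 129.2 130.5 139.6] [-7.6  9. ]
-89 8 [127.  129.7 136.6 149.2 154.3] [4.4 8.8]
-80 1 [129.9 129.9 129.9 129.9 129.9] [8.3 8.3]
-71 1 [126.3 126.3 126.3 126.3 126.3] [5.2 5.2]
-62 4 [127.  127.8 128.5 128.8 129. ] [5.1 5.9]
-53 11 [127.3 127.9 128.6 129.6 131.8] [1.3 6.5]
-44 11 [126.3 127.7 128.3 128.9 129.2] [0.9 7.2]
-35 13 [124.  127.  128.2 129.5 130. ] [0.2 7.1]
-26 12 [126.  127.4 128.9 129.2 130.1] [1.6 7.5]
```

servo_tool(
  moves=[
    {"tx":0,"ty":0,"tz":-2,"wx":0,"wy":0,"wz":0,"hand":0},
    {"tx":0,"ty":0,"tz":-4,"wx":0,"wy":0,"wz":0,"hand":0},
    {"tx":0,"ty":0,"tz":-4,"wx":0,"wy":0,"wz":0,"hand":0},
    {"tx":-3.0,"ty":-1,"tz":-2,"wx":0,"wy":0,"wz":0,"hand":0.5},
    {"tx":-4.2,"ty":-1.6,"tz":0,"wx":0,"wy":0,"wz":0,"hand":0.5},
  ],
)

```text
time_s: 9.4
tcp_pos: [513.9, 83.0, 267.5]
eef_rot: [2.07, 2.359, 0.01]
ft_force: [1.7, -1.5, -0.1]
grip_width: 0.134
finger_force: 0.0
```

servo_tool(
  moves=[
    {"tx":-4.2,"ty":-1.6,"tz":0,"wx":0,"wy":0,"wz":0,"hand":0.5},
    {"tx":-4.2,"ty":-1.6,"tz":0,"wx":0,"wy":0,"wz":0,"hand":0.5},
    {"tx":-2.8,"ty":-1.4,"tz":0,"wx":0,"wy":0,"wz":0.068,"hand":0.5},
    {"tx":0,"ty":0,"tz":0,"wx":0,"wy":0,"wz":0,"hand":0.5},
    {"tx":0,"ty":0,"tz":0,"wx":0,"wy":0,"wz":0,"hand":0.5},
  ],
)

```text
time_s: 9.9
tcp_pos: [480.2, -37.4, 264.1]
eef_rot: [2.159, 2.282, 0.0]
ft_force: [-0.3, 0.8, -0.4]
grip_width: 0.495
finger_force: 0.0
```

```bash
cat > g.py <<'E'
from h import *
to(489,-101.5,200)
L=stand_pts(snap('scene'))
for x in (-116,-98,-80,-62,-44,-26):
    m=(abs(L[:,0]-x)<6)&(abs(L[:,1])<9)&(L[:,2]>118)&(L[:,2]<160)
    if m.any(): print(x,m.sum(),np.round(np.percentile(L[m,2],[0,50,100]),1))
m=(L[:,0]<-118)&(L[:,0]>-140)&(abs(L[:,1])<15)&(L[:,2]>115)&(L[:,2]<150); print('lip',m.sum(),L[m].min(0),L[m].max(0),L[m].mean(0))
def an(n,s):
    P=cloud(s).reshape(-1,3);P=P[~np.isnan(P).any(1)]
    d=np.hypot(P[:,0]-489,P[:,1]+101.5)
    for nm,lo,hi,rr in (('top',112,123,40),('block',31,39,75)):
        m=(P[:,2]>lo)&(P[:,2]<hi)&(d<rr)
        if m.sum()>5: print(n,nm,m.sum(),np.round(np.median(P[m,2]),1),cv2.minAreaRect(P[m][:,:2].astype(np.float32)))
an('wrist',snap('wrist','w3')); an('top',snap('top')); an('scene',r.snapshot('scene'))
E
python3 g.py
```

```text
t 9.9 tcp [480.2 -37.4 264.1] F [-0.3  0.8 -0.4] j [ 0.9   0.27 -1.01  1.92  0.25  1.09 -0.16] w 0.495
toolx ang 93.17 down tilt [ 0.0001 -0.0001] d(cm) [-6.44  0.53  6.41]
-116 24 [126.1 129.2 132.3]
-98 35 [126.1 129.2 131.5]
-80 33 [124.4 128.9 131.5]
-62 34 [127.1 129.  131.2]
-44 35 [124.7 128.7 131.6]
-26 37 [124.6 128.6 134. ]
lip 51 [-129.9242903    -7.69137932  124.30792192] [-119.88723172    5.09592323  139.61070299] [-126.9051605    -0.72834584  134.0544491 ]
wrist top 252 117.7 ((489.4010925292969, -93.79652404785156), (8.570015907287598, 30.310388565063477), 3.3737175464630127)
wrist block 2972 35.6 ((489.69256591796875, -102.22969055175781), (70.1211929321289, 91.51591491699219), 3.30230712890625)
scene top 75 114.4 ((488.8880615234375, -99.86894226074219), (10.94588565826416, 45.640647888183594), 2.277705192565918)
scene block 602 32.8 ((488.5803527832031, -100.40481567382812), (70.91007232666016, 91.275146484375), 2.4499125480651855)
```

View pics/w3.png

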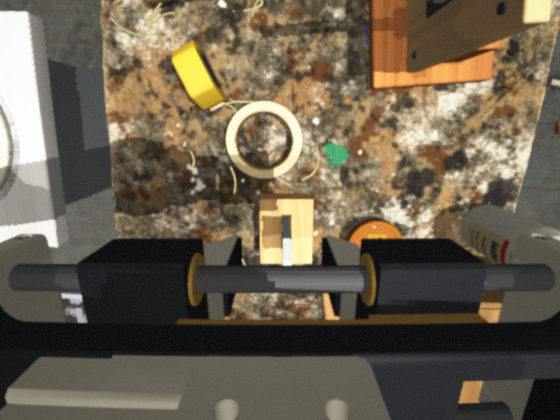

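The wrist view shows the gauge centred between the open fingers at (287,240), with the block around it. The hook stays level with its top at about 129–130 mm.

servo_tool(
  moves=[
    {"tx":-3,"ty":0.3,"tz":0,"wx":0,"wy":0,"wz":0,"hand":0.5},
    {"tx":-3.5,"ty":0.26,"tz":0,"wx":0,"wy":0,"wz":0,"hand":0.5},
    {"tx":0,"ty":0,"tz":4,"wx":0,"wy":0,"wz":0,"hand":0.5},
    {"tx":0,"ty":0,"tz":4,"wx":0,"wy":0,"wz":0,"hand":0.5},
    {"tx":0,"ty":0,"tz":3.2,"wx":0,"wy":0,"wz":0,"hand":0.5},
  ],
)

```text
time_s: 10.6
tcp_pos: [489.5, -100.3, 150.3]
eef_rot: [-2.154, -2.285, -0.0]
ft_force: [0.8, 0.5, 0.6]
grip_width: 0.499
finger_force: 0.0
```

```bash
python3 -c "
from h import *
to(489.4,-102,118)"
```

```text
t 10.6 tcp [ 489.5 -100.3  150.3] F [0.8 0.5 0.6] j [ 0.86  0.46 -0.87  1.99  0.45  0.89 -0.19] w 0.499
toolx ang 93.37 down tilt [-0.0006  0.001 ] d(cm) [-0.17 -0.02  3.23]
```

servo_tool(
  moves=[
    {"tx":-0.15,"ty":0,"tz":1.2,"wx":0,"wy":0,"wz":0,"hand":0.5},
    {"tx":0,"ty":0,"tz":1,"wx":0,"wy":0,"wz":0,"hand":0.5},
    {"tx":0,"ty":0,"tz":1,"wx":0,"wy":0,"wz":0,"hand":0.5},
    {"tx":0,"ty":0,"tz":0,"wx":0,"wy":0,"wz":0,"hand":0.25},
    {"tx":0,"ty":0,"tz":0,"wx":0,"wy":0,"wz":0,"hand":0.15},
  ],
  grip_force=35,
)

```text
time_s: 11.1
tcp_pos: [490.5, -102.8, 121.0]
eef_rot: [2.156, 2.283, 0.001]
ft_force: [0.6, -0.6, 0.1]
grip_width: 0.374
finger_force: 0.0
```

servo_tool(
  moves=[
    {"tx":0,"ty":0,"tz":0,"wx":0,"wy":0,"wz":0,"hand":0},
    {"tx":0,"ty":0,"tz":0,"wx":0,"wy":0,"wz":0,"hand":0},
    {"tx":0,"ty":0,"tz":0,"wx":0,"wy":0,"wz":0,"hand":0},
    {"tx":0,"ty":0,"tz":0,"wx":0,"wy":0,"wz":0,"hand":0},
    {"tx":0,"ty":0,"tz":0,"wx":0,"wy":0,"wz":0,"hand":0},
  ],
  grip_force=35,
)

```text
time_s: 11.6
tcp_pos: [490.2, -103.1, 120.7]
eef_rot: [2.157, 2.283, 0.001]
ft_force: [-0.4, -0.2, 3.1]
grip_width: 0.104
finger_force: 35.0
```

```bash
python3 -c "
from h import *
to(489.4,-102,118)"
```

```text
t 11.6 tcp [ 490.2 -103.1  120.7] F [-0.4 -0.2  3.1] j [ 0.83  0.51 -0.83  2.01  0.5   0.84 -0.23] w 0.104
toolx ang 93.26 down tilt [ 0.001  -0.0005] d(cm) [ 0.11 -0.08  0.27]
```

servo_tool(
  moves=[
    {"tx":0,"ty":0,"tz":-0.5,"wx":0,"wy":0,"wz":0,"hand":0},
    {"tx":0,"ty":0,"tz":-1,"wx":0,"wy":0,"wz":0,"hand":0},
    {"tx":0,"ty":0,"tz":-1.5,"wx":0,"wy":0,"wz":0,"hand":0},
    {"tx":0,"ty":0,"tz":-1.5,"wx":0,"wy":0,"wz":0,"hand":0},
    {"tx":0,"ty":0,"tz":-1.5,"wx":0,"wy":0,"wz":0,"hand":0},
  ],
  grip_force=35,
)

```text
time_s: 12.1
tcp_pos: [489.7, -102.8, 181.8]
eef_rot: [2.157, 2.284, -0.0]
ft_force: [-0.2, -0.2, -3.5]
grip_width: 0.102
finger_force: 35.0
```

servo_tool(
  moves=[
    {"tx":0,"ty":0,"tz":-2,"wx":0,"wy":0,"wz":0,"hand":0},
    {"tx":0,"ty":0,"tz":-2,"wx":0,"wy":0,"wz":0,"hand":0},
    {"tx":0,"ty":0,"tz":-2,"wx":0,"wy":0,"wz":0,"hand":0},
    {"tx":0,"ty":0,"tz":0,"wx":0,"wy":0,"wz":-0.068,"hand":0},
    {"tx":0,"ty":0,"tz":0,"wx":0,"wy":0,"wz":0,"hand":0},
  ],
)

```text
time_s: 12.6
tcp_pos: [490.0, -103.0, 241.8]
eef_rot: [2.076, 2.355, 0.0]
ft_force: [0.3, -0.6, -4.5]
grip_width: 0.104
finger_force: 35.0
```

```bash
python3 -c "
from h import *
to(*st(-165,-1),240)"
```

```text
t 12.6 tcp [ 490.  -103.   241.8] F [ 0.3 -0.6 -4.5] j [ 0.97  0.34 -0.98  1.91  0.32  1.06 -0.01] w 0.104
toolx ang 97.19 down tilt [ 0.0016 -0.0014] d(cm) [24.99 -0.74  0.14]
```

servo_tool(
  moves=[
    {"tx":2,"ty":-0.1,"tz":0,"wx":0,"wy":0,"wz":0,"hand":0},
    {"tx":3.5,"ty":-0.1,"tz":0,"wx":0,"wy":0,"wz":0,"hand":0},
    {"tx":3.5,"ty":-0.1,"tz":0,"wx":0,"wy":0,"wz":0,"hand":0},
    {"tx":3.5,"ty":-0.1,"tz":0,"wx":0,"wy":0,"wz":0,"hand":0},
    {"tx":3.5,"ty":-0.1,"tz":0,"wx":0,"wy":0,"wz":0,"hand":0},
  ],
)

```text
time_s: 13.1
tcp_pos: [463.9, 56.3, 240.3]
eef_rot: [-2.081, -2.354, 0.001]
ft_force: [-0.4, 0.2, -5.3]
grip_width: 0.105
finger_force: 35.0
```

servo_tool(
  moves=[
    {"tx":3.5,"ty":-0.1,"tz":0,"wx":0,"wy":0,"wz":0,"hand":0},
    {"tx":3.2,"ty":-0.1,"tz":0,"wx":0,"wy":0,"wz":0,"hand":0},
    {"tx":2.3,"ty":0,"tz":0,"wx":0,"wy":0,"wz":0,"hand":0},
    {"tx":0,"ty":0,"tz":0,"wx":0,"wy":0,"wz":0,"hand":0},
    {"tx":0,"ty":0,"tz":0,"wx":0,"wy":0,"wz":0,"hand":0},
  ],
)

```text
time_s: 13.6
tcp_pos: [451.1, 144.5, 240.2]
eef_rot: [2.077, 2.357, -0.001]
ft_force: [0.7, -0.4, -4.2]
grip_width: 0.106
finger_force: 35.0
```

```bash
cat > k.py <<'E'
from h import *
import sys
to(*st(-165,-1),float(sys.argv[1]))
o=r.get_obs(); ex=np.array([np.cos(TH),np.sin(TH)]);ey=np.array([-ex[1],ex[0]])
d=o['tcp_pos'][:2]-O; t=np.array([d@ex,d@ey,o['tcp_pos'][2]]); print('tcp stand',np.round(t,1))
for n in ('scene','top','wrist'):
    s=snap(n,sys.argv[2]+n); L=stand_pts(s)
    # gauge = steel below the tips, above its foot
    m=(abs(L[:,0]-t[0])<14)&(abs(L[:,1]-t[1])<40)&(L[:,2]<t[2]-18)&(L[:,2]>t[2]-120)
    if m.sum()>5: 
        q=L[m]; print(n,'gauge',m.sum(),np.round(q.min(0),1),np.round(q.max(0),1),cv2.minAreaRect(q[:,:2].astype(np.float32)))
        qy=[(int(z),np.round([q[abs(q[:,2]-z)<4][:,1].min(),q[abs(q[:,2]-z)<4][:,1].max(),q[abs(q[:,2]-z)<4][:,0].mean()],1).tolist()) for z in np.arange(t[2]-112,t[2]-18,12) if (abs(q[:,2]-z)<4).any()]; print(qy)
    m=(L[:,0]<-25)&(L[:,0]>-135)&(abs(L[:,1])<15)&(L[:,2]>122)&(L[:,2]<145)
    if m.sum()>5: print(n,'hook',m.sum(),np.round(L[m].min(0),1),np.round(L[m].max(0),1),cv2.minAreaRect(L[m][:,:2].astype(np.float32)))
E
python3 k.py 240 k1
```

```text
t 13.6 tcp [451.1 144.5 240.2] F [ 0.7 -0.4 -4.2] j [ 0.55  0.31 -1.06  1.96  0.31  1.05 -0.53] w 0.106
toolx ang 97.2 down tilt [-0.0006 -0.0007] d(cm) [-0.06  0.02  0.02]
tcp stand [-165.2   -0.4  240.2]
scene gauge 774 [-174.1  -22.6  124.7] [-161.1   25.2  222. ] ((-168.06646728515625, 1.2865047454833984), (47.91999053955078, 12.29384708404541), 87.69345092773438)
[(128, [-21.2, 23.3, -170.8]), (140, [-22.6, 23.6, -171.4]), (152, [-21.3, 22.9, -170.9]), (164, [-21.8, 23.8, -170.9]), (176, [-21.6, 23.2, -171.4]), (188, [-21.1, 25.2, -170.0]), (200, [-21.1, 24.0, -170.3]), (212, [-21.6, 24.3, -171.1])]
scene hook 301 [-129.7   -8.4  124.1] [-25.4   7.6 141.1] ((-77.43194580078125, -0.7642650604248047), (104.49905395507812, 14.396027565002441), 1.3399077653884888)
top gauge 63 [-172.6  -23.7  128.4] [-162.4   -8.9  220.2] ((-170.22015380859375, -18.14396858215332), (7.398330211639404, 17.379728317260742), 34.99812316894531)
[(128, [-17.3, -14.5, -171.5]), (140, [-23.2, -12.9, -171.2]), (152, [-13.1, -10.8, -171.5]), (164, [-23.2, -13.4, -169.6]), (176, [-23.2, -18.2, -168.2]), (188, [-23.7, -17.2, -168.3]), (200, [-23.1, -22.8, -167.1]), (212, [-23.2, -23.0, -167.6])]
top hook 132 [-128.3  -10.1  125. ] [-25.9   1.7 139.1] ((-77.1067123413086, -3.8171181678771973), (11.49073600769043, 102.51282501220703), 88.57966613769531)
wrist gauge 421 [-171.5   12.1  127.4] [-160.    22.5  222.2] ((-166.12796020507812, 17.673263549804688), (11.869731903076172, 10.121195793151855), 5.655200004577637)
[(128, [21.2, 22.1, -165.0]), (140, [16.2, 22.2, -165.4]), (152, [21.1, 22.3, -165.5]), (164, [21.7, 22.2, -165.6]), (176, [21.4, 22.2, -165.5]), (188, [21.2, 22.4, -165.7]), (200, [21.1, 22.3, -165.4]), (212, [20.9, 22.5, -165.6])]
wrist hook 1898 [-127.8   -8.9  126.4] [-25.    6.9 143.5] ((-76.39183044433594, -1.2185678482055664), (102.71337890625, 14.817622184753418), 0.9130160212516785)
```

Run:
```python
from h import *
for n in ('wrist','scene','top'):
    L=stand_pts(dict(np.load(f'k1{n}.npz')))
    for x in range(-120,-30,15):
        m=(abs(L[:,0]-x)<7)&(abs(L[:,1])<15)&(L[:,2]>126)&(L[:,2]<136)
        if m.sum()>5:
            p=np.percentile(L[m,1],[2,98]); print(n,x,m.sum(),np.round(p,1),round(p.mean(),1))
    m=(abs(L[:,0]+126)<5)&(abs(L[:,1])<15)&(L[:,2]>134)&(L[:,2]<146)
    if m.sum()>3:p=np.percentile(L[m,1],[2,98]); print(n,'lip',m.sum(),np.round(p,1),round(p.mean(),1),L[m,2].max())
im=cv2.imread('pics/k1wrist.png');im2=cv2.imread('pics/k1scene.png')
cv2.imwrite('pics/k1.png',np.hstack([cv2.resize(im,(400,300)),cv2.resize(im2[120:300,90:330],(400,300))]))
```

```text
wrist -120 149 [-7.9  5.3] -1.3
wrist -105 255 [-8.   5.3] -1.4
wrist -90 261 [-8.1  5.7] -1.2
wrist -75 254 [-7.   5.8] -0.6
wrist -60 252 [-7.2  6.2] -0.5
wrist -45 250 [-7.2  6.4] -0.4
wrist lip 136 [-8.5  5. ] -1.7 143.4996166275693
scene -120 20 [-5.   4.9] -0.0
scene -105 41 [-7.6  4.8] -1.4
scene -90 43 [-8.1  5.2] -1.5
scene -75 37 [-6.9  6. ] -0.4
scene -60 40 [-7.   6.2] -0.4
scene -45 38 [-6.2  7. ] 0.4
scene lip 17 [-4.3  5.2] 0.5 141.08339617883132
top -120 6 [-8.  -5.6] -6.8
top -105 8 [-8.2 -6.1] -7.2
top -90 13 [-8.  -0.1] -4.0
top -75 27 [-9.1  0.6] -4.3
top -60 30 [-9.7  0.2] -4.7
top -45 29 [-9.3  1.1] -4.1
```

View pics/k1.png

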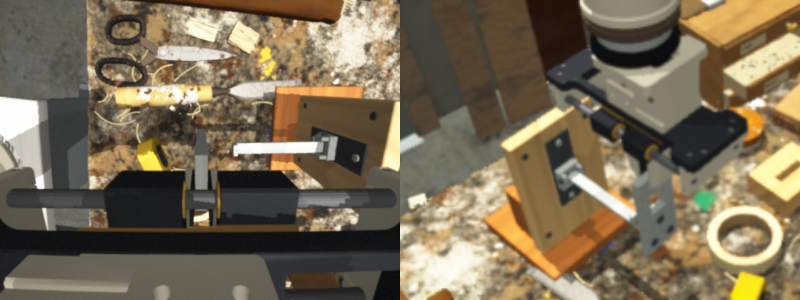

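The left crop (wrist) shows the gauge at (202,160) outside the lip at (235,150). The right crop (scene) shows the gauge plate at (655,210) in front of the hook tip (630,215). They are aligned to about 1.5 mm.

servo_tool(
  moves=[
    {"tx":-0.16,"ty":0,"tz":1.5,"wx":0,"wy":0,"wz":-0.01,"hand":0},
    {"tx":0,"ty":0,"tz":2,"wx":0,"wy":0,"wz":0,"hand":0},
    {"tx":0,"ty":0,"tz":2,"wx":0,"wy":0,"wz":0,"hand":0},
    {"tx":0,"ty":0,"tz":1,"wx":0,"wy":0,"wz":0,"hand":0},
    {"tx":0,"ty":0,"tz":0,"wx":0,"wy":0,"wz":0,"hand":0},
  ],
)

```text
time_s: 14.25
tcp_pos: [450.5, 141.7, 173.4]
eef_rot: [-2.065, -2.364, 0.004]
ft_force: [0.0, 0.2, -3.2]
grip_width: 0.102
finger_force: 35.0
```

```bash
python3 k.py 175.5 k2 | grep -v "^top"
python3 - <<'E'
import cv2,numpy as np
im=cv2.imread('pics/k2wrist.png');im2=cv2.imread('pics/k2scene.png')
cv2.imwrite('pics/k2.png',np.hstack([cv2.resize(im[100:310,250:480],(400,365)),cv2.resize(im2[200:290,185:285],(400,365),interpolation=cv2.INTER_CUBIC)]))
E
```

```text
t 14.25 tcp [450.5 141.7 173.4] F [ 0.   0.2 -3.2] j [ 0.47  0.41 -0.99  2.03  0.43  0.93 -0.61] w 0.102
toolx ang 97.7 down tilt [-0.0038 -0.0004] d(cm) [ 0.21  0.11 -0.21]
tcp stand [-166.1   -3.1  173.4]
scene gauge 630 [-175.6  -25.3   59.2] [-162.7   21.5  155.2] ((-169.23350524902344, -1.8915672302246094), (46.73759841918945, 12.977173805236816), 89.75599670410156)
[(61, [-22.9, 20.7, -171.9]), (73, [-25.3, 20.7, -172.2]), (85, [-25.1, 21.4, -171.7]), (97, [-23.7, 21.0, -172.0]), (109, [-25.2, 20.9, -171.8]), (121, [-24.5, 21.0, -170.8]), (133, [-23.2, 21.5, -171.5]), (145, [-23.2, 21.3, -171.2])]
scene hook 318 [-129.8   -8.7  123.2] [-26.2   7.5 140.9] ((-77.9379653930664, -0.7808103561401367), (103.88301849365234, 14.214864730834961), 1.3470005989074707)
[(61, [-24.2, -23.7, -165.1]), (73, [-24.1, -24.1, -164.3])]
wrist gauge 403 [-171.3   11.8   63.2] [-159.8   22.3  155.2] ((-165.6717071533203, 17.11836051940918), (11.607972145080566, 10.218892097473145), 1.84089195728302)
[(61, [21.3, 22.1, -164.9]), (73, [21.2, 22.0, -165.5]), (85, [11.8, 22.0, -166.1]), (97, [21.2, 22.2, -165.8]), (109, [21.4, 22.1, -165.5]), (121, [21.0, 22.1, -165.8]), (133, [21.0, 22.1, -165.3]), (145, [20.9, 22.3, -165.3])]
wrist hook 2930 [-127.9   -8.3  126.8] [-25.    6.8 143.1] ((-76.39191436767578, -1.08599853515625), (102.87035369873047, 14.83658218383789), 0.5785931944847107)
```

View pics/k2.png

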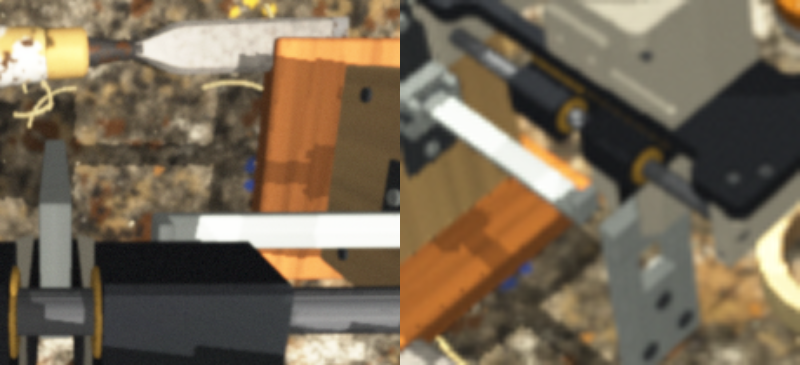

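The left crop shows the gauge edge-on at (55,210) with the lip at (160,225). The right crop shows the hole at (650,255) and the hook end at (580,200). I'll let the arm settle and then re-measure.

servo_tool(
  moves=[
    {"tx":0,"ty":0,"tz":0,"wx":0,"wy":0,"wz":0,"hand":0},
    {"tx":0,"ty":0,"tz":0,"wx":0,"wy":0,"wz":0,"hand":0},
    {"tx":0,"ty":0,"tz":0,"wx":0,"wy":0,"wz":0,"hand":0},
    {"tx":0,"ty":0,"tz":0,"wx":0,"wy":0,"wz":0,"hand":0},
    {"tx":0,"ty":0,"tz":0,"wx":0,"wy":0,"wz":0,"hand":0},
  ],
)

```text
time_s: 14.9
tcp_pos: [451.9, 142.7, 175.4]
eef_rot: [2.066, 2.366, 0.0]
ft_force: [0.3, 0.4, -4.8]
grip_width: 0.107
finger_force: 35.0
```

```bash
python3 k.py 175.5 k3 | grep -v "^top"
python3 - <<'E'
from h import *
# hole in scene: gap in the gauge plate's points
L=stand_pts(dict(np.load('k3scene.npz')))
m=(L[:,0]>-176)&(L[:,0]<-160)&(abs(L[:,1])<25)&(L[:,2]>60)&(L[:,2]<158)
q=L[m]
for z in range(108,158,4):
    w=np.sort(q[abs(q[:,2]-z)<=3][:,1]); 
    if len(w)>4:
        g=np.diff(w);i=g.argmax(); print(z,len(w),'gap',np.round([w[i],w[i+1]],1),'mid',round((w[i]+w[i+1])/2,1))
E
```

```text
t 14.9 tcp [451.9 142.7 175.4] F [ 0.3  0.4 -4.8] j [ 0.47  0.4  -0.99  2.03  0.42  0.93 -0.61] w 0.107
toolx ang 97.74 down tilt [ 0.0004 -0.0001] d(cm) [ 0.13 -0.04 -0.01]
tcp stand [-164.6   -2.3  175.4]
scene gauge 630 [-173.2  -24.6   60.5] [-160.7   22.3  156.6] ((-166.9117431640625, -1.1473884582519531), (12.274337768554688, 46.8873176574707), 0.5808186531066895)
[(63, [-23.2, 22.3, -169.9]), (75, [-23.8, 21.6, -170.4]), (87, [-24.4, 22.0, -169.8]), (99, [-23.8, 21.2, -170.2]), (111, [-23.9, 21.8, -170.2]), (123, [-23.0, 21.4, -169.0]), (135, [-22.7, 21.9, -169.7]), (147, [-23.6, 21.7, -169.7])]
scene hook 315 [-130.2   -8.   124.2] [-25.5   7.7 140.9] ((-77.79203796386719, -0.5165691375732422), (104.90312194824219, 14.462777137756348), 1.1865512132644653)
[(63, [-23.7, -23.7, -167.5]), (75, [-23.9, -23.7, -165.4]), (87, [-24.3, -23.8, -164.7]), (99, [-23.8, -23.5, -163.5]), (111, [-23.7, -23.4, -162.6]), (123, [-23.7, -23.7, -163.1]), (135, [-24.2, -24.2, -162.8])]
wrist gauge 421 [-171.5   11.8   62.8] [-159.9   22.2  157.3] ((-166.10882568359375, 17.405513763427734), (11.88
[... 168 characters left out ...]
111, [21.3, 22.0, -165.5]), (123, [21.0, 21.9, -165.6]), (135, [20.7, 22.1, -165.6]), (147, [20.7, 22.1, -165.7])]
wrist hook 2929 [-127.7   -8.6  126.6] [-25.    6.7 143.3] ((-76.35408782958984, -1.141775131225586), (102.77806854248047, 14.842658996582031), 0.8504368662834167)
108 47 gap [5.6 8.6] mid 7.1
112 40 gap [10.7 13.5] mid 12.1
116 74 gap [10.5 13.6] mid 12.1
120 73 gap [-23.9 -21. ] mid -22.5
124 35 gap [-11.2   1.4] mid -4.9
128 38 gap [-10.6   8.2] mid -1.2
132 35 gap [-10.9   7.7] mid -1.6
136 30 gap [-10.9   7.7] mid -1.6
140 31 gap [-11.1   9.9] mid -0.6
144 35 gap [3.2 9.9] mid 6.5
148 28 gap [-14.5  -4.5] mid -9.5
152 25 gap [2.6 5.1] mid 3.9
156 15 gap [15.6 18.7] mid 17.2
```

servo_tool(
  moves=[
    {"tx":-0.03,"ty":0.7,"tz":0,"wx":0,"wy":0,"wz":0,"hand":0},
    {"tx":0,"ty":0.7,"tz":0,"wx":0,"wy":0,"wz":0,"hand":0},
    {"tx":0,"ty":0.7,"tz":0,"wx":0,"wy":0,"wz":0,"hand":0},
    {"tx":0,"ty":0.7,"tz":0,"wx":0,"wy":0,"wz":0,"hand":0},
    {"tx":0,"ty":0.6,"tz":0,"wx":0,"wy":0,"wz":0,"hand":0},
  ],
)

```text
time_s: 15.55
tcp_pos: [486.4, 147.2, 175.2]
eef_rot: [-2.067, -2.366, -0.0]
ft_force: [0.4, -0.1, -4.3]
grip_width: 0.101
finger_force: 35.0
```

servo_tool(
  moves=[
    {"tx":0,"ty":0.7,"tz":0,"wx":0,"wy":0,"wz":0,"hand":0},
    {"tx":0,"ty":0.7,"tz":0,"wx":0,"wy":0,"wz":0,"hand":0},
    {"tx":0,"ty":0.7,"tz":0,"wx":0,"wy":0,"wz":0,"hand":0},
    {"tx":0,"ty":0.7,"tz":0,"wx":0,"wy":0,"wz":0,"hand":0},
    {"tx":0,"ty":0.5,"tz":0,"wx":0,"wy":0,"wz":0,"hand":0},
  ],
)

```text
time_s: 16.05
tcp_pos: [519.0, 151.5, 175.2]
eef_rot: [2.067, 2.366, 0.0]
ft_force: [-1.0, 0.3, -4.5]
grip_width: 0.107
finger_force: 35.0
```

```bash
python3 k.py 175.5 k4 | grep -v "^top"
```

```text
t 16.05 tcp [519.  151.5 175.2] F [-1.   0.3 -4.5] j [ 0.39  0.52 -0.93  1.88  0.49  0.99 -0.62] w 0.107
toolx ang 97.73 down tilt [0.0002 0.0002] d(cm) [ 0.15 -6.8  -0.03]
tcp stand [-97.   -1.8 175.2]
scene gauge 613 [-111.   -24.8   59.6] [-92.5  22.6 157.1] ((-101.9007568359375, -1.106231689453125), (47.377384185791016, 18.069734573364258), 89.14095306396484)
[(63, [-22.8, 22.0, -102.1]), (75, [-24.8, 22.2, -102.6]), (87, [-23.3, 22.3, -102.4]), (99, [-8.1, 22.2, -102.1]), (111, [-23.7, 22.1, -101.9]), (123, [-23.8, 22.4, -101.8]), (135, [-21.1, 21.8, -102.4]), (147, [-22.3, 21.7, -102.5])]
scene hook 289 [-129.4  -15.   122.5] [-25.2  14.8 144.7] ((-77.66571044921875, -2.433774948120117), (29.62407684326172, 103.62762451171875), 84.66693115234375)
wrist gauge 752 [-110.5   -4.6   62.8] [-83.   22.6 157.1] ((-96.9228744506836, 9.148902893066406), (27.54888916015625, 27.162031173706055), 1.171806812286377)
[(63, [21.7, 22.5, -97.1]), (75, [22.0, 22.5, -97.9]), (87, [21.2, 22.6, -97.9]), (99, [21.2, 22.5, -97.7]), (111, [21.8, 22.5, -97.8]), (123, [5.2, 22.5, -98.0]), (135, [-4.6, 22.6, -96.0]), (147, [21.1, 22.6, -97.9])]
wrist hook 2327 [-127.6   -5.8  126.3] [-25.    6.9 144.1] ((-76.26983642578125, 0.48297739028930664), (102.61722564697266, 11.85109806060791), 0.6618373394012451)
```

servo_tool(
  moves=[
    {"tx":0,"ty":0,"tz":0.3,"wx":0,"wy":0,"wz":0,"hand":0},
    {"tx":0,"ty":0,"tz":0.3,"wx":0,"wy":0,"wz":0,"hand":0},
    {"tx":0,"ty":0,"tz":0.3,"wx":0,"wy":0,"wz":0,"hand":0},
    {"tx":0,"ty":0,"tz":0.2,"wx":0,"wy":0,"wz":0,"hand":0},
    {"tx":0,"ty":0,"tz":0,"wx":0,"wy":0,"wz":0,"hand":0},
  ],
)

```text
time_s: 16.7
tcp_pos: [517.9, 151.3, 163.8]
eef_rot: [-2.066, -2.366, 0.001]
ft_force: [0.5, 0.1, -3.2]
grip_width: 0.108
finger_force: 35.0
```

servo_tool(
  moves=[
    {"tx":0,"ty":0,"tz":0.1,"wx":0,"wy":0,"wz":0,"hand":0},
    {"tx":0,"ty":0,"tz":0,"wx":0,"wy":0,"wz":0,"hand":0},
    {"tx":0,"ty":0,"tz":0.1,"wx":0,"wy":0,"wz":0,"hand":0},
    {"tx":0,"ty":0,"tz":0,"wx":0,"wy":0,"wz":0,"hand":0},
    {"tx":0,"ty":0,"tz":0,"wx":0,"wy":0,"wz":0,"hand":0},
  ],
)

```text
time_s: 17.2
tcp_pos: [518.3, 151.4, 162.3]
eef_rot: [2.066, 2.366, 0.0]
ft_force: [0.4, 0.3, -3.7]
grip_width: 0.106
finger_force: 35.0
```

servo_tool(
  moves=[
    {"tx":0,"ty":0,"tz":0.1,"wx":0,"wy":0,"wz":0,"hand":0},
    {"tx":0,"ty":0,"tz":0,"wx":0,"wy":0,"wz":0,"hand":0},
    {"tx":0,"ty":0,"tz":0.05,"wx":0,"wy":0,"wz":0,"hand":0},
    {"tx":0,"ty":0,"tz":0,"wx":0,"wy":0,"wz":0,"hand":0},
    {"tx":0,"ty":0,"tz":0,"wx":0,"wy":0,"wz":0,"hand":0},
  ],
)

```text
time_s: 17.7
tcp_pos: [518.3, 151.4, 160.9]
eef_rot: [2.066, 2.366, -0.0]
ft_force: [-1.0, -0.3, -2.4]
grip_width: 0.106
finger_force: 35.0
```

servo_tool(
  moves=[
    {"tx":0,"ty":0,"tz":0.05,"wx":0,"wy":0,"wz":0,"hand":0},
    {"tx":0,"ty":0,"tz":0,"wx":0,"wy":0,"wz":0,"hand":0},
    {"tx":0,"ty":0,"tz":0,"wx":0,"wy":0,"wz":0,"hand":0},
    {"tx":0,"ty":0,"tz":0,"wx":0,"wy":0,"wz":0,"hand":0},
    {"tx":0,"ty":0,"tz":0,"wx":0,"wy":0,"wz":0,"hand":0},
  ],
)

```text
time_s: 18.2
tcp_pos: [518.3, 151.5, 160.4]
eef_rot: [2.066, 2.366, 0.0]
ft_force: [-1.3, -0.7, 0.4]
grip_width: 0.104
finger_force: 35.0
```

The wrist load has gone from about −4.4 N to 0, so the hook carries the gauge's weight. Now I release.

servo_tool(
  moves=[
    {"tx":0,"ty":0,"tz":0,"wx":0,"wy":0,"wz":0,"hand":0.13},
    {"tx":0,"ty":0,"tz":0,"wx":0,"wy":0,"wz":0,"hand":0.18},
    {"tx":0,"ty":0,"tz":0,"wx":0,"wy":0,"wz":0,"hand":0.25},
    {"tx":0,"ty":0,"tz":0,"wx":0,"wy":0,"wz":0,"hand":0.3},
    {"tx":0,"ty":0,"tz":0,"wx":0,"wy":0,"wz":0,"hand":0.3},
  ],
)

```text
time_s: 18.7
tcp_pos: [518.4, 151.5, 160.3]
eef_rot: [2.066, 2.366, 0.001]
ft_force: [-0.0, -0.0, 0.1]
grip_width: 0.296
finger_force: 0.0
```

servo_tool(
  moves=[
    {"tx":0,"ty":0,"tz":-0.3,"wx":0,"wy":0,"wz":0,"hand":0.3},
    {"tx":0,"ty":0,"tz":-1,"wx":0,"wy":0,"wz":0,"hand":0.3},
    {"tx":0,"ty":0,"tz":-2,"wx":0,"wy":0,"wz":0,"hand":0.3},
    {"tx":0,"ty":0,"tz":-3,"wx":0,"wy":0,"wz":0,"hand":0.3},
    {"tx":0,"ty":0,"tz":-3,"wx":0,"wy":0,"wz":0,"hand":0.3},
  ],
)

```text
time_s: 19.2
tcp_pos: [518.0, 151.6, 254.8]
eef_rot: [-2.066, -2.367, 0.0]
ft_force: [0.9, -0.4, -0.8]
grip_width: 0.299
finger_force: 0.0
```

servo_tool(
  moves=[
    {"tx":0,"ty":0,"tz":0,"wx":0,"wy":0,"wz":0,"hand":0.3},
    {"tx":0,"ty":0,"tz":0,"wx":0,"wy":0,"wz":0,"hand":0.3},
    {"tx":0,"ty":0,"tz":0,"wx":0,"wy":0,"wz":0,"hand":0.3},
    {"tx":0,"ty":0,"tz":0,"wx":0,"wy":0,"wz":0,"hand":0.3},
    {"tx":0,"ty":0,"tz":0,"wx":0,"wy":0,"wz":0,"hand":0.3},
  ],
)

```text
time_s: 19.7
tcp_pos: [517.7, 151.2, 252.4]
eef_rot: [-2.066, -2.366, 0.002]
ft_force: [-0.3, 0.2, 0.3]
grip_width: 0.299
finger_force: 0.0
```

Run:
```python
from h import *
o=r.get_obs();print(o['time_s'],o['tcp_pos'],o['ft_force'])
s=snap('scene'); L=stand_pts(s)
for z in range(50,162,12):
    m=(abs(L[:,2]-z)<4)&(abs(L[:,1])<27)&(L[:,0]<-85)&(L[:,0]>-120)
    if m.any(): q=L[m]; print(z,m.sum(),np.round([q[:,1].min(),q[:,1].max(),np.median(q[:,0])],1))
im2=s['pixels'][:,:,::-1];cv2.imwrite('pics/end.png',cv2.resize(im2[120:300,90:330],(640,480)))
```

```text
19.7 [517.71291957 151.23499569 252.37121308] [-0.25618939  0.17418409  0.25353626]
50 46 [ -24.4   22.5 -102.8]
62 53 [ -24.1   22.  -103.3]
74 54 [ -23.8   23.2 -103.1]
86 52 [ -21.9   22.  -103.4]
98 46 [  -9.4   22.  -103.1]
110 23 [ -22.5   22.5 -103.6]
122 40 [ -23.8   22.  -103.4]
134 78 [ -23.1   21.7 -104.2]
146 62 [ -22.2   21.8 -103.9]
158 62 [ -20.8   21.6 -100.6]
```

View pics/end.png

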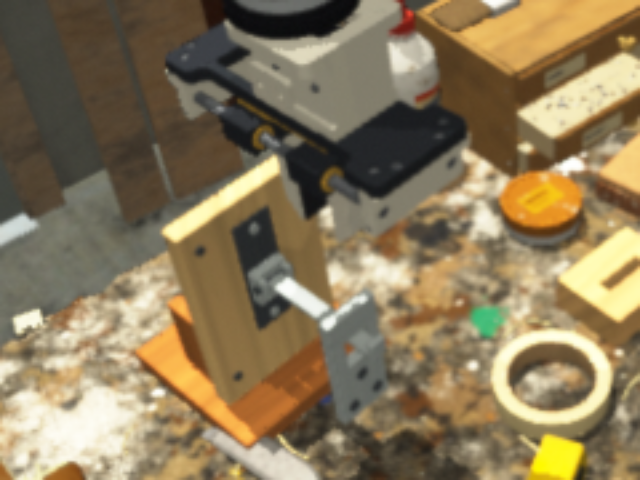

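The picture shows the gauge hanging upright on the level hook at (350,350), with the gripper clear above it. The bystanders in view have not been disturbed.

```bash
python3 -c "
from plant import r
print(r.hand_in())"
```

```text
the job is handed in; nothing more can be done
None
```

I folded the hook fully out against its stop and hung the gauge on it upright by its hole; the gripper let go only once the hook carried the weight. The job was handed in at about 20 s, but no verdict came back.

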